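Turn the blind spacer hole-up and present it at the inspection bench

TASK

Slide the small lidded pot along the bench from the crosshair inspection spot into the empty ring, without ever lifting or tipping it, and leave it standing inside the ring. Then turn the square aluminium spacer, which lies on its side, so that its blind hole faces up, and feel for the hole: touch its bottom with a fingertip while the hole faces up. Finish while holding the spacer in the gripper, level and hole-up, still and centred about 10 cm above the crosshair spot, not putting it down, and leave everything else on the bench where it is.

Things in the scene. Friction and masses are not known exactly. Their poses are not given: they have to be found in the camera images.
- pot: Small round stainless steel pot with a fixed lid, 0.45 kg: straight wall 64 mm in diameter up to 37 mm, lid 66 mm in diameter from 37 to 42 mm, a knob 18 mm in diameter on top up to 53 mm. Loose; stands on the crosshair spot at the start. Origin: centre of its underside; z up.
- inspect_mark: The inspection spot: thin white printed lines on the bench, a 110 mm square with a crosshair whose lines are 134 mm long. Flat, nothing to touch. Origin: the crossing, on the bench surface (z = 0). It may lie on the left or right of the ring.
- park_mark: The parking ring: a thin white printed circle on the bench, 98 mm in diameter, empty at the start. Flat, nothing to touch. Origin: its centre, on the bench surface.
- spacer: Square aluminium block 56 x 56 x 40 mm, about 0.22 kg. One 56 x 56 face is closed; the other has a central round blind hole, 41 mm in diameter, 28 mm deep (wall 7.5 mm at mid-side, bottom 12 mm). Origin: centre of the closed face; z points out through the hole (mouth at +40 mm); x, y along its sides. Starts on a 56 x 40 side, hole level, pointing any way, origin 28 mm up.
- bore_floor: The bottom of the spacer's blind hole: a dark steel disc 39 mm in diameter fixed in it. Origin: the centre of its upper face, on the spacer's axis 12 mm from the closed face; z points out of the hole.
- board: Bystander: loose green circuit board 90 x 130 x 5 mm lying flat.
- loupe: Bystander: black loupe, 42 mm in diameter, 42 mm high, standing.
- spool: Bystander: reel of solder wire, 68 mm in diameter, 54 mm high, standing on its flange.
- bottle: Bystander: closed bottle, 52 mm in diameter, 120 mm high, standing.
- screw_tray: Bystander: grey divided tray 120 x 100 x 25 mm, empty.
- driver: Bystander: small screwdriver with a black handle, 150 mm long, lying.
- tweezers: Bystander: steel tweezers 115 mm long, 12 mm high, lying.
Mind the look-alikes: they are no part of the job. Leave any brown or orange look-alike of the spacer alone. What is shaped like the pot but blue is not meant.

How it is judged:
By the outcome, as a careful person would: the job done as asked, in the order asked, and still so for the second after the job is handed in, while the arm keeps its last pose, push and grip.
It also fails if it takes over 72 s, if anything falls off the work surface, if the arm or the gripper's body presses on something with over 40 N, if the wrist force passes 120 N, or if a joint passes its speed limit or range.

ROBOT

A 6-joint arm with a two-finger parallel gripper is mounted at the origin on the work surface. World frame = base frame: x ahead of the robot, y to its left, z up, the work surface at z = 0. Lengths are in m, angles in rad, forces in N, time in s.
With the tool pointing down it reaches from about 0.35 to 0.85 m from the base axis. Payload 8.1 kg.
Tool frame: the origin (TCP) lies midway between the tips of the shut fingers; the grasp point (between the pads) lies robot.grip_depth behind it (robot.grip_depth is the distance from the TCP to the grasp point, in m); z points along the fingers, y is the line along which they close (so a half turn about z gives the same grasp; the last joint's range is limited). The gripper opens to 93 mm and grips with 3 to 60 N. Pads are 15 mm wide; open, the fingers measure 128 mm over their backs; the gripper's body (75 mm by 188 mm) begins 65 mm behind the grasp point.
Start: joints at [-0.085, 0.13, 1.488, -0, 1.523, -0.085], TCP at [0.6, 0, 0.219] pointing down, gripper open.
Joint ranges: [-2.96, 2.96], [-0.89, 2.26], [0.02, 2.5], [-1.34, 4.48], [0, 2.73], [-2.66, 2.66]. Speed limits (rad/s): [2.39, 2.39, 2.79, 3.14, 3.14, 3.14].

INTERFACE

Orientations are given as a rotation vector (axis times angle).
In Python, from plant import robot gives the robot as it stands.
- The arm moves only by the tool carry_out, never from a script. Its argument "rows" is a list of rows, each a list of 6 numbers: the shift along the tool's x, y, z in m, then the turn, a rotation vector about the tool's x, y, z in degrees. A call has 1 to 12 rows; each row is the pose to reach, as a shift and turn from the pose commanded when the call began, along the tool's axes at that moment; what a row does not reach only later rows make up. A row lasts 1/8 s, in which the tool goes at most 62.5 mm and 10.7 degrees, less where a joint would pass 70% of its speed; a pose out of reach is approached as far as the arm can. A call with a gripper value outside its range is refused whole. "jaw" is the closure in counts, from 0 (fully open) to 255 (shut), set as the call begins (left out, the last holds). The fingers move at their own pace and stop on an object; "force" is the grip in N (left out, the last holds). Time passes only in rows, so rows that repeat a pose let the fingers close. It gives the time, the measured TCP pose, the force, the opening and the grip force at its end, in the units of the state.
- robot.read_state(): the state, without advancing time (a new reading comes with each control period).
- robot.read_camera(name): name is "scene" or "side" or "wrist"; returns the picture (420x560x3 uint8, red, green, blue); there is no depth.
- robot.camera_model(name): a dict with "fx", "fy", "cx", "cy" (pixels), "dist" ([k1, k2, p1, p2, k3] as OpenCV has them; the pictures are not rectified), "R" (3x3) and "t" (3): a world point X has camera coordinates R X + t; the wrist camera has in their place "mount" (4x4, takes a point from camera to tool coordinates, whose origin is the TCP and whose axes are the flange's). Camera axes: x right, y down, z forward; pixel columns grow to the right and rows downward; lengths in m; the calibration is good to about 2 mm. A picture is of the moment at which its call begins: read the wrist's pose just before it. camera_model takes no time and is no camera call.
- robot.close_job(): hands the job in; it is judged then, once.
Trained networks look in the newest picture that a camera, given by its name, has taken for a name from the list of things; names that differ only in an ending like _2 or _b are one class to them, and where a whole thing is asked for, a point or a joint stands for the part that bears it (a point fixed in the world has none). Each returns a list of dicts, best first, with "conf" (0 to 1); they miss things now and then, are a little off and sometimes report something else, mostly with a low value. They report only what shows in the picture. A call takes as long as a camera call. They do not tell look-alikes from the thing itself.
- robot.outline_of(camera, target): "pixels" (420x560 bool, what is visible of it) and "pixel" ([column, row] in pixels, amid what is visible of it).
The state is a dict: "t": time; "q": joint angles; "dq": joint speeds; "joint_torque": joint torques, N m; "tool_pos": TCP position; "orientation": TCP orientation; "force": force on the tool from outside, world axes, zero at the start; "wrist_torque": the same for the moment, N m; "opening": finger opening in m; "gripper_force": force on a finger pad.
Only numpy, scipy, OpenCV 4.12 (cv2) and the standard library are available. Lean on these libraries where they do the work, as an engineer would, in place of code of your own. Each camera call takes 0.05 s, during which the arm holds its last target. There are 200 camera calls.

## Working session

There is one attempt and no reset: what is moved stays moved. The work goes in short steps, Python scripts to look and compute and a tool call to move; the robot and the scene stay as the last step left them, time stands still between calls to the robot, and variables do not carry over. Pictures are saved under pics/ and viewed, at most 10 in all, crops included, and the job is handed in when it is done.

Besides the shell and the picture viewer there is one more tool, called by a JSON object that holds its "method" and its "body". carry_out: Moves the arm, as the interface text tells. Its arguments: {"type":"object","properties":{"rows":{"type":"array"},"jaw":{"type":"number"},"force":{"type":"number"}},"required":["rows"]}

```bash
mkdir -p pics; ls
cat > h.py <<'E'
import numpy as np, cv2
from plant import robot
from scipy.spatial.transform import Rotation as Ro
def cam(n, st=None):
    m=robot.camera_model(n); K=np.array([[m['fx'],0,m['cx']],[0,m['fy'],m['cy']],[0,0,1.]]); d=np.array(m['dist'],float)
    if 'R' in m: R=np.array(m['R']);t=np.array(m['t'])
    else:
        T=np.eye(4);T[:3,:3]=Ro.from_rotvec(st['orientation']).as_matrix();T[:3,3]=st['tool_pos']
        C=np.linalg.inv(T@np.array(m['mount']));R=C[:3,:3];t=C[:3,3]
    return K,d,R,t
def ray(n,px,z,st=None):
    K,d,R,t=cam(n,st); p=cv2.undistortPoints(np.array(px,float).reshape(-1,1,2),K,d).reshape(-1,2)
    v=np.c_[p,np.ones(len(p))]@R; c=-R.T@t
    return c+v*((z-c[2])/v[:,2])[:,None]
def proj(n,X,st=None):
    K,d,R,t=cam(n,st); return cv2.projectPoints(np.array(X,float).reshape(-1,3),cv2.Rodrigues(R)[0],t,K,d)[0].reshape(-1,2)
def save(im,f): cv2.imwrite('pics/'+f,im[...,::-1])
E
python3 - <<'E'
from h import *
print(robot.grip_depth)
a=robot.read_camera('scene');b=robot.read_camera('side');st=robot.read_state();w=robot.read_camera('wrist')
save(a,'scene0.png');save(b,'side0.png');save(w,'wrist0.png')
np.savez('im0.npz',a=a,b=b,w=w)
for n in('scene','side'):
  for t in('pot','inspect_mark','park_mark','spacer','bore_floor','board','loupe','spool','bottle','screw_tray','driver','tweezers'):
    for o in robot.outline_of(n,t)[:3]:
      print(n,t,round(o['conf'],2),np.round(o['pixel']),o['pixels'].sum(),ray(n,[o['pixel']],0)[0].round(3))
print(robot.read_state())
E
```

```text
pics
0.0188
scene pot 0.93 [355. 148.] 427 [0.329 0.334 0.   ]
scene pot 0.92 [359. 181.] 494 [0.475 0.259 0.   ]
scene pot 0.84 [393. 209.] 608 [0.621 0.278 0.   ]
scene park_mark 0.36 [288. 265.] 1544 [ 0.67  -0.074  0.   ]
scene spacer 0.95 [215. 266.] 608 [ 0.591 -0.24   0.   ]
scene spacer 0.85 [243. 232.] 600 [ 0.515 -0.133  0.   ]
scene spacer 0.64 [201. 238.] 666 [ 0.484 -0.242  0.   ]
scene board 0.76 [288. 264.] 1489 [ 0.668 -0.073 -0.   ]
scene spool 0.68 [446. 208.] 650 [0.681 0.414 0.   ]
scene bottle 0.8 [411. 138.] 515 [0.369 0.525 0.   ]
scene screw_tray 0.73 [104. 311.] 2339 [ 0.605 -0.52   0.   ]
scene driver 0.69 [138. 244.] 325 [ 0.432 -0.399  0.   ]
scene tweezers 0.7 [252. 190.] 159 [ 0.371 -0.047  0.   ]
side pot 0.71 [217. 282.] 432 [0.654 0.254 0.   ]
side pot 0.59 [260. 290.] 453 [0.517 0.238 0.   ]
side pot 0.57 [299. 327.] 489 [0.364 0.32  0.   ]
side inspect_mark 0.64 [254. 306.] 17 [0.514 0.298 0.   ]
side inspect_mark 0.22 [182. 307.] 619 [0.722 0.37  0.   ]
side spacer 0.75 [305. 180.] 244 [ 0.509 -0.263  0.   ]
side spacer 0.74 [285. 195.] 275 [ 0.559
[... 661 characters left out ...]
.271  0.   ]
{'t': 1.35, 'q': array([-8.54073611e-02,  1.30397519e-01,  1.48819045e+00,  1.91144859e-06,
        1.52300903e+00, -8.53897972e-02]), 'dq': array([ 0.00057685, -0.00052488, -0.00100962, -0.00088381,  0.00066591,
       -0.0015826 ]), 'joint_torque': array([-6.09134840e-04, -5.59753454e+01, -4.92055678e+01,  7.67902820e-02,
        2.23984045e-02, -5.50504785e-05]), 'tool_pos': array([6.00005653e-01, 1.81649527e-05, 2.18641954e-01]), 'orientation': array([-2.22145786e+00, -2.22141864e+00,  2.09883160e-06]), 'force': array([-0.3758584 ,  0.01384212, -0.54179822]), 'wrist_torque': array([ 0.02395169, -0.01049437,  0.03809038]), 'gripper_force': 0.0, 'opening': 0.09311311382842859}
```

Run:
```python
import numpy as np,cv2
d=np.load('im0.npz')
a=d['a'][...,::-1]
cv2.imwrite('pics/sc_crop.png',cv2.resize(a[120:320,170:470],(800,533),interpolation=cv2.INTER_CUBIC))
```

```text
(no output)
```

View pics/sc_crop.png

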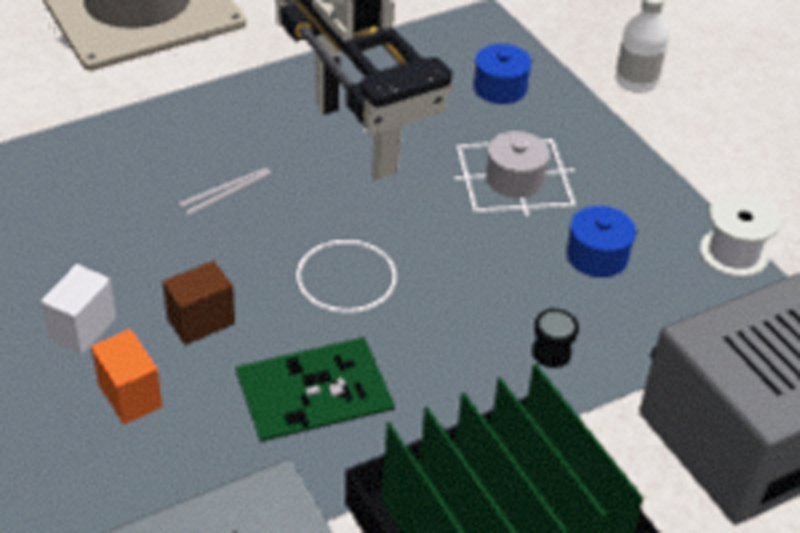

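View pics/side0.png

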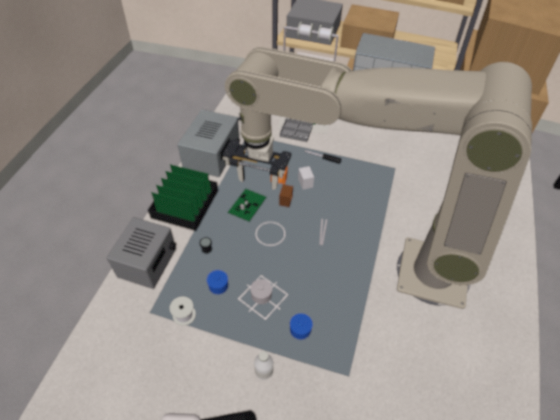

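The scene crop shows the steel pot at about scene (359,181) on the crosshair, with two blue look-alike pots at (355,148) and (393,209). The ring is at about (300,223). The aluminium spacer is the light block at (201,238), next to the orange one at (215,266) and the brown one at (243,232), and its hole can't be seen from this side. The side picture agrees: pot (260,290), ring (270,233), spacer (305,178).

Run:
```python
from h import *
from scipy.optimize import least_squares
d=np.load('im0.npz')
def white(n,im,c,r):
    g=im.astype(int); m=(g.min(2)>165)&(g.max(2)-g.min(2)<40)
    v,u=np.nonzero(m); p=np.c_[u,v]; k=np.hypot(*(p-c).T)<r
    return ray(n,p[k],0)[:,:2]
for n,k,c in(('scene','a',(300,223)),('side','b',(270,233))):
    P=white(n,d[k],np.array(c),28)
    f=least_squares(lambda x:np.hypot(*(P-x[:2]).T)-x[2],[*P.mean(0),.049],loss='soft_l1',f_scale=.003)
    print(n,'ring',f.x,len(P))
# pot: lid-height silhouettes; fit projected cylinders to mask centroid
def sil(n,x,y,parts):
    m=np.zeros((420,560),np.uint8);a=np.linspace(0,2*np.pi,40)
    for r,z0,z1 in parts:
        X=np.r_[np.c_[x+r*np.cos(a),y+r*np.sin(a),0*a+z0],np.c_[x+r*np.cos(a),y+r*np.sin(a),0*a+z1]]
        cv2.fillConvexPoly(m,cv2.convexHull(np.round(proj(n,X)*1).astype(np.int32)),1)
    v,u=np.nonzero(m);return np.array([u.mean(),v.mean()])
parts=[(.032,0,.037),(.033,.037,.042),(.009,.042,.053)]
for n in('scene','side'):
    robot.read_camera(n)
    for o in robot.outline_of(n,'pot'):
        v,u=np.nonzero(o['pixels']);c=np.array([u.mean(),v.mean()])
        s=least_squares(lambda x:sil(n,*x,parts)-c,ray(n,[c],.02)[0,:2],diff_step=.02)
        print(n,'pot',c.round(),o['conf'],s.x.round(4))
    for o in robot.outline_of(n,'spacer'):
        v,u=np.nonzero(o['pixels']);c=np.array([u.mean(),v.mean()]);print(n,'spacer',c.round(),ray(n,[c],.028)[0].round(3))
    K,dd,R,t=cam(n);print(n,'campos',-R.T@t)
im=np.concatenate([cv2.resize(d['a'][215:265,175:230],(440,400),interpolation=2),cv2.resize(d['b'][160:205,280:325],(360,400),interpolation=2)],1)
save(im,'sp.png')
```

```text
scene ring [0.55114148 0.01915911 0.04921516] 165Traceback (most recent call last):
  File "<stdin>", line 9, in <module>
  File "<stdin>", line 7, in white
  File "h.py", line 12, in ray
    K,d,R,t=cam(n,st); p=cv2.undistortPoints(np.array(px,float).reshape(-1,1,2),K,d).reshape(-1,2)
                         ~~~~~~~~~~~~~~~~~~~^^^^^^^^^^^^^^^^^^^^^^^^^^^^^^^^^^^^^^^^
cv2.error: OpenCV(4.12.0) /io/opencv/modules/calib3d/src/undistort.dispatch.cpp:347: error: (-215:Assertion failed) CV_IS_MAT(_src) && CV_IS_MAT(_dst) && (_src->rows == 1 || _src->cols == 1) && (_dst->rows == 1 || _dst->cols == 1) && _src->cols + _src->rows - 1 == _dst->rows + _dst->cols - 1 && (CV_MAT_TYPE(_src->type) == CV_32FC2 || CV_MAT_TYPE(_src->type) == CV_64FC2) && (CV_MAT_TYPE(_dst->type) == CV_32FC2 || CV_MAT_TYPE(_dst->type) == CV_64FC2) in function 'cvUndistortPointsInternal'
```

{"method": "carry_out", "body": {"rows": [[0.06,-0.03,0,0,0,0],[0.12,-0.06,0,0,0,0],[0.18,-0.1,0,0,0,0],[0.24,-0.14,0,0,0,0],[0.24,-0.14,0,0,0,0]]}}

```text
t: 1.98
tool_pos: [0.4581, 0.2424, 0.2189]
orientation: [-2.218, -2.224, -0.001]
force: [0.4, -0.0, -0.8]
opening: 0.0926
gripper_force: 0.0
```

Run:
```python
from h import *
from scipy.optimize import least_squares
def sil(n,x,y,parts,st):
    m=np.zeros((420,560),np.uint8);a=np.linspace(0,2*np.pi,60)
    for r,z0,z1 in parts:
        X=np.r_[np.c_[x+r*np.cos(a),y+r*np.sin(a),0*a+z0],np.c_[x+r*np.cos(a),y+r*np.sin(a),0*a+z1]]
        cv2.fillConvexPoly(m,cv2.convexHull(np.round(proj(n,X,st)).astype(np.int32)),1)
    v,u=np.nonzero(m);return np.array([u.mean(),v.mean()]) if len(u) else np.array([-99,-99.])
parts=[(.032,0,.037),(.033,.037,.042),(.009,.042,.053)]
st=robot.read_state();print(st['t'],st['tool_pos'],st['force'])
for n in('wrist','scene','side'):
    im=robot.read_camera(n);save(im,n+'1.png')
    for o in robot.outline_of(n,'pot'):
        v,u=np.nonzero(o['pixels']);c=np.array([u.mean(),v.mean()])
        s=least_squares(lambda x:sil(n,*x,parts,st)-c,ray(n,[c],.02,st)[0,:2],diff_step=.03)
        print(n,'pot',c.round(),o['conf'],im[o['pixels']].mean(0).round(),len(u),s.x.round(4),s.cost.round(2))
    for t,z in(('inspect_mark',0),('park_mark',0),('spacer',.028)):
      for o in robot.outline_of(n,t):
        v,u=np.nonzero(o['pixels']);c=np.array([u.mean(),v.mean()]);print(n,t,c.round(),o['conf'],im[o['pixels']].mean(0).round(),ray(n,[c],z,st)[0].round(3))
    K,dd,R,t=cam(n,st);print(n,'campos',-R.T@t)
a=cv2.imread('pics/scene1.png')[...,::-1];b=cv2.imread('pics/side1.png')[...,::-1];w=cv2.imread('pics/wrist1.png')[...,::-1]
im=np.concatenate([cv2.resize(a[215:265,175:230],(400,300)),cv2.resize(b[160:205,280:325],(400,300))],1)
save(np.concatenate([im,cv2.resize(w,(400,300)).repeat(1,1)[:, :].copy() if 0 else np.concatenate([cv2.resize(w,(400,300)),np.zeros((300,400,3),np.uint8)],1)],0),'m1.png')
```

```text
1.975 [0.45813864 0.24244754 0.21888935] [ 0.35868184 -0.02326448 -0.84263189]
wrist pot [323. 178.] 0.88 [166. 159. 157.] 2999 [0.5056 0.2519] 0.0
wrist pot [443. 167.] 0.73 [ 32.  71. 150.] 3358 [0.6449 0.2639] 0.0
wrist inspect_mark [316. 169.] 0.88 [198. 192. 186.] [0.502 0.257 0.   ]
wrist park_mark [376. 346.] 0.48 [197. 190. 184.] [ 0.599 -0.002  0.   ]
wrist campos [0.45819514 0.31799275 0.38496799]
scene pot [394. 210.] 0.85 [ 31.  61. 146.] 546 [0.6417 0.2633] 0.0
scene pot [358. 147.] 0.77 [ 35.  63. 141.] 442 [0.3538 0.3263] 0.0
scene pot [363. 181.] 0.7 [140. 135. 140.] 552 [0.5018 0.253 ] 0.01
scene spacer [199. 236.] 0.78 [175. 173. 178.] [ 0.502 -0.249  0.028]
scene spacer [217. 261.] 0.59 [178.  91.  45.] [ 0.603 -0.237  0.028]
scene spacer [244. 232.] 0.56 [76. 45. 29.] [ 0.543 -0.14   0.028]
scene campos [ 1.37511861 -0.42088951  0.95692494]
side pot [261. 291.] 0.81 [156. 148. 150.] 442 [0.5084 0.2524] 0.0
side pot [217. 281.] 0.58 [ 46.  82. 154.] 414 [0.6489 0.2638] 0.0
side pot [301. 326.] 0.55 [ 46.  83. 156.] 489 [0.3596 0.3254] 0.0
side campos [0.26514553 0.87513624 1.21509187]
```

View pics/m1.png

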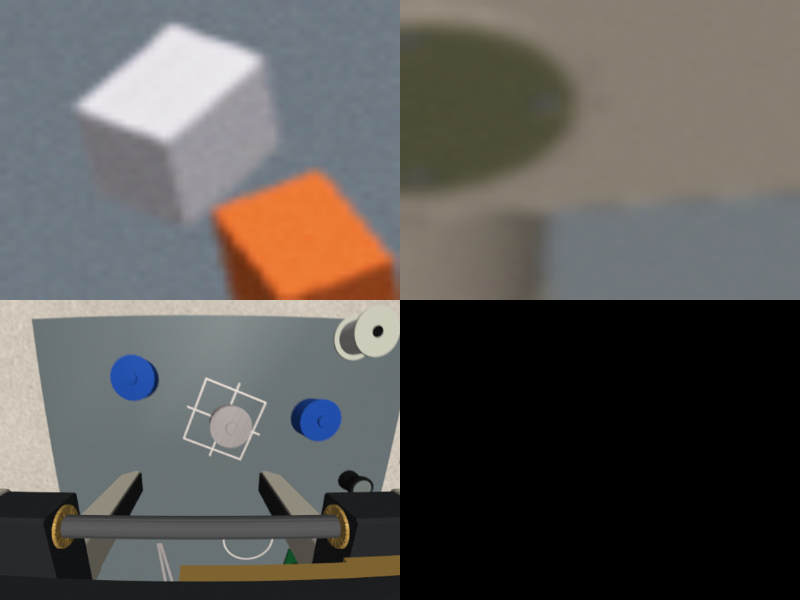

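The steel pot is at wrist (323,178), about (0.505, 0.252) on the bench, with blue pots on both sides of it. It's the grey one inside the crosshair.

{"method": "carry_out", "body": {"rows": [[0.012,0.045,0.05,0,0,0],[0.012,0.045,0.1,0,0,0],[0.012,0.045,0.14,0,0,0],[0.012,0.045,0.17,0,0,0],[0.012,0.045,0.195,0,0,0],[0.012,0.045,0.21,0,0,0],[0.012,0.045,0.21,0,0,0]]}}

```text
t: 3.6
tool_pos: [0.5041, 0.2517, 0.0076]
orientation: [-2.221, -2.221, 0.003]
force: [0.3, 0.4, 0.2]
opening: 0.0932
gripper_force: 0.0
```

Run:
```python
from h import *
from scipy.optimize import least_squares
st=robot.read_state();print(st['t'],st['tool_pos'],st['force'])
d=np.load('im0.npz')
w=cv2.imread('pics/wrist1.png')[...,::-1]
s1=dict(tool_pos=np.array([0.45813864,0.24244754,0.21888935]),orientation=np.array([-2.218,-2.224,-0.001]))
for n,im,s in(('scene',d['a'],None),('side',d['b'],None),('wrist',w,s1)):
    g=im.astype(int);v,u=np.nonzero((g.min(2)>135)&(g.max(2)-g.min(2)<45))
    P=ray(n,np.c_[u,v],0,s)[:,:2];r=np.hypot(P[:,0]-.553,P[:,1]-.02);P=P[(r<.062)&(r>.036)]
    f=least_squares(lambda x:np.hypot(*(P-x[:2]).T)-x[2],[.552,.019,.049],loss='soft_l1',f_scale=.003);print(n,f.x.round(4),len(P))
```

```text
3.6 [0.50412369 0.25167035 0.00759494] [0.2590994  0.38209729 0.1797323 ]
scene [0.5514 0.019  0.0492] 241
side [0.5566 0.0184 0.0492] 202
wrist [0.5545 0.0192 0.0493] 314
```

{"method": "carry_out", "body": {"rows": [[0,0,0,0,0,0],[0,0,0,0,0,0],[0,0,0,0,0,0],[0,0,0,0,0,0],[0,0,0,0,0,0],[0,0,0,0,0,0]], "jaw": 130, "force": 12}}

```text
t: 4.35
tool_pos: [0.5057, 0.2522, 0.0094]
orientation: [2.221, 2.221, 0.002]
force: [-0.3, -0.3, 5.1]
opening: 0.0654
gripper_force: 12.0
```

{"method": "carry_out", "body": {"rows": [[-0.008,0.002,0,0,0,0],[-0.022,0.005,0,0,0,0],[-0.038,0.008,0,0,0,0],[-0.05,0.011,0,0,0,0]]}}

```text
t: 4.85
tool_pos: [0.5166, 0.2025, 0.0094]
orientation: [-2.221, -2.221, -0.003]
force: [-0.1, 5.3, 5.6]
opening: 0.0654
gripper_force: 12.0
```

{"method": "carry_out", "body": {"rows": [[-0.01,0.002,0,0,0,0],[-0.027,0.006,0,0,0,0],[-0.047,0.01,0,0,0,0],[-0.067,0.014,0,0,0,0],[-0.087,0.018,0,0,0,0],[-0.107,0.022,0,0,0,0],[-0.127,0.026,0,0,0,0],[-0.147,0.03,0,0,0,0],[-0.163,0.034,0,0,0,0],[-0.175,0.036,0,0,0,0],[-0.183,0.038,0,0,0,0],[-0.183,0.038,0,0,0,0]]}}

```text
t: 6.35
tool_pos: [0.5548, 0.0185, 0.0094]
orientation: [2.221, 2.22, 0.002]
force: [0.1, -0.6, 5.8]
opening: 0.0656
gripper_force: 12.0
```

{"method": "carry_out", "body": {"rows": [[0,0,0,0,0,0],[0,0,0,0,0,0],[0,0,0,0,0,0],[0,0,0,0,0,0]], "jaw": 0}}

```text
t: 6.85
tool_pos: [0.5538, 0.0191, 0.0084]
orientation: [-2.221, -2.221, 0.001]
force: [-0.2, -0.2, 0.2]
opening: 0.0924
gripper_force: 0.0
```

{"method": "carry_out", "body": {"rows": [[0,0,-0.05,0,0,0],[0,0,-0.11,0,0,0],[-0.02,-0.01,-0.16,0,0,0],[-0.08,-0.02,-0.19,0,0,0],[-0.14,-0.03,-0.21,0,0,0],[-0.2,-0.04,-0.21,0,0,0],[-0.26,-0.05,-0.21,0,0,0],[-0.32,-0.05,-0.21,0,0,0],[-0.35,-0.05,-0.21,0,0,0],[-0.35,-0.05,-0.21,0,0,0]]}}

```text
t: 8.1
tool_pos: [0.5032, -0.3331, 0.218]
orientation: [-2.224, -2.217, 0.001]
force: [0.3, -0.1, -0.3]
opening: 0.0929
gripper_force: 0.0
```

Run:
```python
from h import *
st=robot.read_state();print(st['t'],st['tool_pos'],st['force'])
for n in('wrist','side'):
    im=robot.read_camera(n);save(im,n+'2.png')
    for t,z in(('spacer',.028),('bore_floor',.028),('pot',.02),('park_mark',0),('inspect_mark',0)):
      for o in robot.outline_of(n,t):
        v,u=np.nonzero(o['pixels']);c=np.array([u.mean(),v.mean()]);print(n,t,c.round(),o['conf'],len(u),im[o['pixels']].mean(0).round(),ray(n,[c],z,st)[0].round(3))
a=cv2.imread('pics/side2.png');w=cv2.imread('pics/wrist2.png')
cv2.imwrite('pics/m2.png',np.concatenate([cv2.resize(w,(560,420)),cv2.resize(a[150:320,230:330],(240,420))],1))
```

```text
8.1 [ 0.50318235 -0.33305908  0.21802535] [ 0.27403128 -0.10542474 -0.33392439]
wrist spacer [281. 107.] 0.82 2401 [210. 208. 207.] [ 0.504 -0.246  0.028]
wrist spacer [378.  95.] 0.75 2793 [196.  97.  30.] [ 0.608 -0.234  0.028]
side spacer [286. 195.] 0.84 280 [103.  71.  52.] [ 0.548 -0.14   0.028]
side spacer [306. 178.] 0.69 271 [168. 164. 166.] [ 0.505 -0.245  0.028]
side pot [217. 282.] 0.89 429 [ 47.  83. 155.] [0.648 0.263 0.02 ]
side pot [301. 326.] 0.86 510 [ 49.  86. 157.] [0.359 0.325 0.02 ]
side pot [270. 230.] 0.65 354 [152. 145. 147.] [0.555 0.021 0.02 ]
side inspect_mark [257. 289.] 0.65 30 [161. 159. 160.] [0.526 0.237 0.   ]
```

View pics/m2.png

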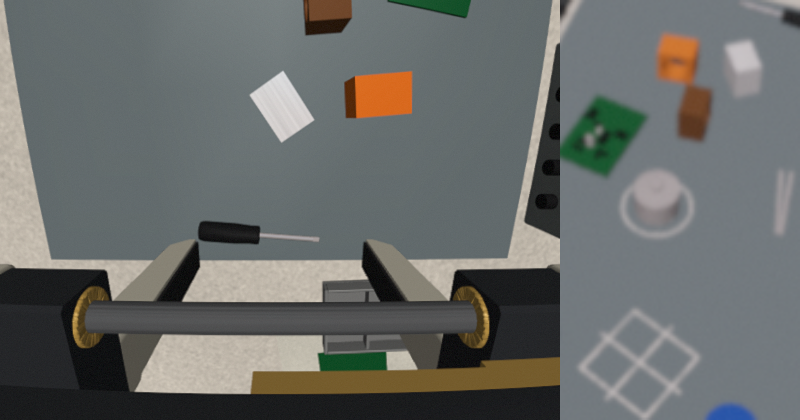

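The pot now stands in the ring (side picture, about (270,230)). The spacer is the light block at wrist (281,107). Its 40 mm axis runs at about 36° azimuth. Neither the scene nor the side camera sees a hole in its (+0.8,+0.6) face, so the hole points towards (-0.8,-0.6). The orange block (wrist 378,95) and the brown one (wrist 328,15) are look-alikes.

Run:
```python
from h import *
from scipy.optimize import fsolve
print([x for x in dir(robot) if x[0]!='_'])
st=robot.read_state();print(st['q'],st['tool_pos'],st['t'])
q1=np.array([-8.54073611e-02,1.30397519e-01,1.48819045e+00]);p1=np.array([.600005653,1.8e-5,.218641954])
def f(x):
    o=[]
    for q,p in((q1,p1),(st['q'],st['tool_pos'])):
        r=np.sqrt(p[0]**2+p[1]**2-.0512**2)
        o+=[x[0]+x[1]*np.sin(q[1])+x[2]*np.sin(q[1]+q[2])-r, x[3]+x[1]*np.cos(q[1])+x[2]*np.cos(q[1]+q[2])-p[2]]
    return o
s=fsolve(f,[0,.45,.5,-.2],full_output=1);print(s[0],s[2:],f(s[0]))
s=None
w=cv2.imread('pics/wrist2.png')[...,::-1]
o=[o for o in [dict(pixels=(w.astype(int).min(2)>150))]][0]
m=np.zeros((420,560),np.uint8);m[60:150,240:325]=(w.astype(int).min(2)>160)[60:150,240:325]
n,l,sx,_=cv2.connectedComponentsWithStats(m);k=1+sx[1:,4].argmax();v,u=np.nonzero(l==k)
P=ray('wrist',np.c_[u,v],.056,st)[:,:2]
(c,sz,a)=cv2.minAreaRect((P*1000).astype(np.float32));print(c,sz,a,len(u))
```

```text
['IKError', 'camera_model', 'close_job', 'grip_depth', 'outline_of', 'read_camera', 'read_state']
[-6.65460971e-01  1.37930548e-01  1.47977016e+00 -1.38924993e-05
  1.52368841e+00 -6.66050250e-01] [ 0.50416144 -0.33063163  0.21875792] 8.7
[-0.02238681  0.38675906  0.57056582 -0.13757573] (1, 'The solution converged.') [np.float64(0.0), np.float64(2.7755575615628914e-17), np.float64(-1.1102230246251565e-16), np.float64(0.0)]
(505.44281005859375, -245.0987548828125) (40.221431732177734, 56.34476852416992) 34.11555862426758 2379
```

{"method": "carry_out", "body": {"rows": [[0.007,-0.01,0.01,0,0,10],[0.014,-0.02,0.02,0,0,20],[0.022,-0.031,0.03,0,0,30],[0.03,-0.042,0.04,0,0,40],[0.037,-0.053,0.05,0,0,50],[0.0427,-0.0615,0.058,0,0,56],[0.0427,-0.0615,0.058,0,0,56]]}}

```text
t: 9.57
tool_pos: [0.4419, -0.2877, 0.16]
orientation: [-3.003, -0.919, 0.001]
force: [0.6, 0.2, 0.5]
opening: 0.0929
gripper_force: 0.0
```

{"method": "carry_out", "body": {"rows": [[0,0,0.01,0,10,0],[0,0,0.02,0,20,0],[0,0,0.03,0,30,0],[0,0,0.045,0,40,0],[0,0,0.058,0,45,0],[0,0,0.058,0,45,0],[0,0,0.058,0,45,0]]}}

```text
t: 10.45
tool_pos: [0.443, -0.2891, 0.1036]
orientation: [-2.596, -0.796, -1.073]
force: [-0.7, 0.2, 0.1]
opening: 0.0931
gripper_force: 0.0
```

Run:
```python
from h import *
st=robot.read_state();print(st['q'],st['tool_pos'],st['t']);R=Ro.from_rotvec(st['orientation']).as_matrix();print(R.round(3))
a=R[:,2]; tgt=np.array([.5017,-.2482,.030])+.0188*a; print('tool delta',(R.T@(tgt-st['tool_pos'])).round(4))
```

```text
[-1.20603139  0.07891433  1.98237899  0.77642449  1.37633776 -0.50646034] [ 0.44298895 -0.28910457  0.10360801] 10.45
[[ 0.586  0.56   0.585]
 [ 0.398 -0.828  0.394]
 [ 0.706  0.002 -0.708]]
tool delta [-0.0013 -0.0012  0.1214]
```

{"method": "carry_out", "body": {"rows": [[-0.001,-0.001,0.03,0,0,0],[-0.001,-0.001,0.06,0,0,0],[-0.001,-0.001,0.085,0,0,0],[-0.001,-0.001,0.105,0,0,0],[-0.001,-0.001,0.121,0,0,0],[-0.001,-0.001,0.121,0,0,0]]}}

```text
t: 11.2
tool_pos: [0.5127, -0.239, 0.016]
orientation: [-2.592, -0.795, -1.073]
force: [-0.5, 0.7, 0.0]
opening: 0.0931
gripper_force: 0.0
```

{"method": "carry_out", "body": {"rows": [[0,0,0,0,0,0],[0,0,0,0,0,0],[0,0,0,0,0,0],[0,0,0,0,0,0],[0,0,0,0,0,0],[0,0,0,0,0,0]], "jaw": 160, "force": 30}}

```text
t: 11.95
tool_pos: [0.5124, -0.2404, 0.0166]
orientation: [-2.594, -0.793, -1.075]
force: [-0.4, -2.3, 1.7]
opening: 0.0555
gripper_force: 30.0
```

Run:
```python
from h import *
from scipy.optimize import least_squares
st=robot.read_state();print(st['q'].tolist(),st['tool_pos'].tolist(),st['orientation'].tolist(),st['opening'],st['gripper_force'])
data=[([-.0854073611,.130397519,1.48819045,0,1.52300903,-.0853897972],[.600005653,1.8e-5,.218641954],[-2.22145786,-2.22141864,0]),
([-.665460971,.137930548,1.47977016,0,1.52368841,-.66605],[.50416144,-.33063163,.21875792],[-2.2224,-2.2195,.001]),
([-1.20603139,.07891433,1.98237899,.77642449,1.37633776,-.50646034],[.44298895,-.28910457,.10360801],[-2.596,-.796,-1.073]),
(st['q'],st['tool_pos'],st['orientation'])]
rot=lambda ax,a:Ro.from_rotvec(np.eye(3)[ax]*a).as_matrix()
def fk(q,x):
    a1,L2,L3,d1,LT,off,e=x
    R=rot(2,q[0])@rot(1,q[1]); p=rot(2,q[0])@[a1,off,d1]+R@[0,0,L2]
    R=R@rot(1,q[2]); p=p+R@[e,0,L3]
    R=R@rot(2,q[3])@rot(1,q[4])@rot(2,q[5]); return p+R@[0,0,LT],R
for q,p,r in data:
    pp,R=fk(q,[0]*7); print((Ro.from_matrix(R.T@Ro.from_rotvec(r).as_matrix())).as_rotvec().round(2))
f=least_squares(lambda x:np.r_[np.concatenate([fk(q,x)[0]-p for q,p,_ in data])*1000,(x-[0,.45,.5,.3,.2,.05,0])*1],[0,.45,.5,.3,.2,.05,0])
print(f.x.round(4));print(f.fun.round(2))
np.save('kin.npy',f.x)
```

```text
[-1.0346393219773138, 0.2430301206798471, 2.000002133295853, 0.8846888175883669, 1.149140998598673, -0.5438791074821123] [0.5123957462507025, -0.2404482972549862, 0.016615788746528214] [-2.594407823640912, -0.7930530282828326, -1.0748578670193831] 0.05549641934826647 29.99985096976161
[-0.    0.    1.57]
[0.   0.   1.57]
[-0.   -0.    1.57]
[-0.   -0.    1.57]
[-0.      0.3691  0.5534  0.3181  0.3775  0.0512  0.0616]
[-0.   -0.   -0.    0.    0.   -0.   -0.    0.    0.    0.   -0.   -0.
 -0.   -0.08  0.05  0.02  0.18  0.    0.06]
```

```bash
cat > kin.py <<'E'
from h import *
from scipy.optimize import least_squares
X=np.load('kin.npy')
rot=lambda ax,a:Ro.from_rotvec(np.eye(3)[ax]*a).as_matrix()
lo=np.array([-2.96,-.89,.02,-1.34,0,-2.66]);hi=np.array([2.96,2.26,2.5,4.48,2.73,2.66])
def fk(q):
    a1,L2,L3,d1,LT,off,e=X
    R=rot(2,q[0])@rot(1,q[1]); p=rot(2,q[0])@[a1,off,d1]+R@[0,0,L2]
    R=R@rot(1,q[2]); p=p+R@[e,0,L3]
    R=R@rot(2,q[3])@rot(1,q[4])@rot(2,q[5]); return p+R@[0,0,LT],R@rot(2,np.pi/2)
def ik(p,R,q0):
    def e(q):
        a,b=fk(q);return np.r_[(a-p)*10,Ro.from_matrix(R.T@b).as_rotvec()]
    f=least_squares(e,np.clip(q0,lo+1e-3,hi-1e-3),bounds=(lo,hi));return f.x,np.abs(f.fun).max()
E
python3 - <<'E'
from kin import *
st=robot.read_state();R0=Ro.from_rotvec(st['orientation']).as_matrix()
for S in((.505,.252),(.505,-.246),(.46,-.23),(.45,.12),(.6,-.2)):
  for yaw in range(-180,181,30):
    q=st['q'];p=np.array([*S,.15]);ok=0
    for y in np.linspace(0,yaw,6): q,e=ik(p,rot(2,np.radians(y))@R0,q);ok=max(ok,e)
    R1=rot(2,np.radians(yaw))@R0
    for t in np.linspace(0,-90,7): q,e=ik(p,R1@rot(1,np.radians(t)),q);ok=max(ok,e)
    p[2]=.012;q,e=ik(p,R1@rot(1,-np.pi/2),q);ok=max(ok,e)
    if ok<1e-3: print(S,yaw,'h az',yaw-146,q.round(2),'margin',np.minimum(q-lo,hi-q).min().round(2))
E
```

```text
(0.505, 0.252) -30 h az -176 [0.27 1.01 0.89 0.16 2.01 1.79] margin 0.72
(0.505, 0.252) 0 h az -146 [ 0.44  1.04  0.83 -0.12  2.04  1.41] margin 0.69
(0.505, 0.252) 30 h az -116 [ 0.6   0.94  1.   -0.37  1.9   1.07] margin 0.83
(0.505, 0.252) 60 h az -86 [ 0.75  0.74  1.32 -0.59  1.63  0.81] margin 0.75
(0.505, 0.252) 90 h az -56 [ 0.84  0.48  1.7  -0.79  1.31  0.6 ] margin 0.55
(0.505, 0.252) 120 h az -26 [ 0.83  0.18  2.09 -1.02  0.92  0.39] margin 0.32
(0.505, 0.252) 150 h az 4 [ 0.62 -0.14  2.42 -1.18  0.41 -0.01] margin 0.08
(0.505, -0.246) -60 h az -206 [-0.52  1.04  0.84 -0.05  2.05  1.51] margin 0.68
(0.505, -0.246) -30 h az -176 [-0.35  0.97  0.95 -0.31  1.94  1.15] margin 0.79
(0.505, -0.246) 0 h az -146 [-0.2   0.79  1.24 -0.53  1.7   0.87] margin 0.81
(0.505, -0.246) 30 h az -116 [-0.09  0.54  1.61 -0.74  1.39  0.65] margin 0.6
(0.505, -0.246) 60 h az -86 [-0.06  0.25  2.   -0.96  1.03  0.45] margin 0.38
(0.505, -0.246) 90 h az -56 [-0.21 -0.07  2.35 -1.18  0.56  0.14] margin 0.15
(0.46, -0.23) -30 h az -176 [-0.35  0.84  1.15 -0.31  1.87  1.17] margin 0.86
(0.46, -0.23) 0 h az -146 [-0.19  0.68  1.4  -0.53  1.66  0.9 ] margin 0.81
(0.46, -0.23) 30 h az -116 [-0.07  0.45  1.74 -0.73  1.37  0.69] margin 0.61
(0.46, -0.23) 60 h az -86 [-0.03  0.15  2.12 -0.96  1.03  0.49] margin 0.38
(0.46, -0.23) 90 h az -56 [-0.19 -0.22  2.48 -1.14  0.58  0.11] margin 0.02
(0.6, -0.2) -60 h az -206 [-0.42  1.31  0.4   0.03  2.22  1.62] margin 0.38
(0.6, -0.2) -30 h az -176 [-0.26  1.24  0.5  -0.28  2.13  1.18] margin 0.48
(0.6, -0.2) 0 h az -146 [-0.12  1.02  0.87 -0.51  1.86  0.86] margin 0.83
(0.6, -0.2) 30 h az -116 [-0.02  0.75  1.29 -0.7   1.51  0.63] margin 0.64
(0.6, -0.2) 60 h az -86 [ 0.03  0.47  1.72 -0.9   1.12  0.44] margin 0.44
(0.6, -0.2) 90 h az -56 [-0.07  0.17  2.09 -1.13  0.67  0.2 ] margin 0.21
(0.6, -0.2) 120 h az -26 [-0.37 -0.03  2.32 -0.69  0.1  -0.82] margin 0.1
```

```bash
cat > rows.py <<'E'
from kin import *
def rel(st,p,R):
    R0=Ro.from_rotvec(st['orientation']).as_matrix()
    return np.r_[R0.T@(np.array(p)-st['tool_pos']),np.degrees(Ro.from_matrix(R0.T@R).as_rotvec())]
E
python3 - <<'E'
from rows import *
def cross(n,im,st=None,c0=(.505,.254)):
    g=cv2.GaussianBlur(im,(0,0),.7).astype(int);v,u=np.nonzero((g.min(2)>138)&(g.max(2)-g.min(2)<40))
    P=ray(n,np.c_[u,v],0,st)[:,:2];P=P[np.hypot(*(P-c0).T)<.085]
    def f(x):
        c,s=np.cos(x[2]),np.sin(x[2]);Q=np.abs((P-x[:2])@np.array([[c,-s],[s,c]]))
        a=np.minimum(np.minimum(Q[:,0],Q[:,1]),np.minimum(abs(Q[:,0]-.055),abs(Q[:,1]-.055)));return a
    b=min((least_squares(f,[c0[0]+i,c0[1]+j,t],loss='soft_l1',f_scale=.002) for t in np.radians([0,20,40,60,75]) for i in(-.008,0,.008) for j in(-.008,0,.008)),key=lambda r:r.cost)
    print(n,b.x.round(4),b.cost*1e6,len(P))
st=robot.read_state()
cross('side',cv2.imread('pics/side2.png')[...,::-1]); cross('scene',robot.read_camera('scene'))
R0=Ro.from_rotvec(st['orientation']).as_matrix();p0=st['tool_pos']
print('lift',rel(st,p0+[0,0,.17],R0).round(4))
pl=p0+[0,0,.17];s2=dict(st,tool_pos=pl)
q,_=ik(pl,R0,st['q']);pq=q
for k in np.linspace(0,1,11)[1:]:
    p=pl+k*(np.array([.505,.235,.2])-pl);R=rot(2,np.radians(56*k))@R0
    q,e=ik(p,R,pq);print(rel(s2,p,R).round(3).tolist(),'maxdq/s',np.abs((q-pq)/.125).max().round(2),e<1e-3);pq=q
E
```

```text
side [ 0.5005  0.2567 -0.3655] 1469.2872814859452 556
scene [ 0.4951  0.2579 -0.3652] 1070.492534533611 444
lift [ 1.202e-01  1.000e-04 -1.202e-01  0.000e+00  0.000e+00  0.000e+00]
[0.019, -0.04, 0.017, 3.96, 0.004, -3.96] maxdq/s 0.45 True
[0.039, -0.08, 0.035, 7.919, 0.007, -7.92] maxdq/s 0.52 True
[0.058, -0.12, 0.052, 11.879, 0.011, -11.88] maxdq/s 0.59 True
[0.077, -0.159, 0.07, 15.838, 0.015, -15.84] maxdq/s 0.65 True
[0.097, -0.199, 0.087, 19.798, 0.018, -19.8] maxdq/s 0.71 True
[0.116, -0.239, 0.104, 23.757, 0.022, -23.76] maxdq/s 0.76 True
[0.135, -0.279, 0.122, 27.717, 0.026, -27.72] maxdq/s 0.8 True
[0.155, -0.319, 0.139, 31.677, 0.029, -31.68] maxdq/s 0.83 True
[0.174, -0.359, 0.157, 35.636, 0.033, -35.64] maxdq/s 0.83 True
[0.193, -0.398, 0.174, 39.596, 0.037, -39.6] maxdq/s 0.82 True
```

{"method": "carry_out", "body": {"rows": [[0.02,0,-0.02,0,0,0],[0.05,0,-0.05,0,0,0],[0.085,0,-0.085,0,0,0],[0.11,0,-0.11,0,0,0],[0.12,0,-0.12,0,0,0],[0.12,0,-0.12,0,0,0]]}}

```text
t: 12.75
tool_pos: [0.5122, -0.24, 0.1858]
orientation: [-2.594, -0.794, -1.074]
force: [-0.9, 1.2, -3.6]
opening: 0.0563
gripper_force: 30.0
```

{"method": "carry_out", "body": {"rows": [[0.019,-0.04,0.017,3.96,0,-3.96],[0.039,-0.08,0.035,7.92,0,-7.92],[0.058,-0.12,0.052,11.88,0,-11.88],[0.077,-0.159,0.07,15.84,0,-15.84],[0.097,-0.199,0.087,19.8,0,-19.8],[0.116,-0.239,0.104,23.76,0,-23.76],[0.135,-0.279,0.122,27.72,0,-27.72],[0.155,-0.319,0.139,31.68,0,-31.68],[0.174,-0.359,0.157,35.64,0,-35.64],[0.193,-0.398,0.174,39.6,0,-39.6],[0.193,-0.398,0.174,39.6,0,-39.6]]}}

```text
t: 14.12
tool_pos: [0.503, 0.238, 0.1969]
orientation: [-1.754, -1.761, -0.723]
force: [-0.6, 0.2, -3.2]
opening: 0.0558
gripper_force: 30.0
```

Run:
```python
from rows import *
st=robot.read_state();print(st['t'],st['opening'],st['gripper_force'],st['tool_pos'],st['force'],st['q'].round(2))
R0=Ro.from_rotvec(st['orientation']).as_matrix();print(R0.round(3))
im=robot.read_camera('side');save(im,'side3.png');a=robot.read_camera('scene')
q=st['q'];p0=st['tool_pos']
for k in range(1,10):
    t=-np.radians(10*k);R=R0@rot(1,t);p=p0;qq,e=ik(p,R,q);print(qq.round(2),np.abs((qq-q)/.125).max().round(2),e<1e-3);q=qq
u,v=np.round(proj('scene',[p0])[0]).astype(int);u2,v2=np.round(proj('side',[p0])[0]).astype(int);print(u,v,u2,v2)
cr=lambda i,u,v:cv2.resize(i[max(v-60,0):v+60,max(u-60,0):u+60],(400,400))
save(np.concatenate([cr(a,u,v),cr(im,u2,v2)],1),'m3.png')
```

```text
14.125 0.05577896940257376 29.99954855069518 [0.50301347 0.23804967 0.19686416] [-0.57731341  0.20244976 -3.22411075] [-0.16 -0.02  1.89  0.78  1.47 -0.33]
[[-0.001  1.    -0.007]
 [ 0.707  0.006  0.708]
 [ 0.708 -0.004 -0.706]]
[-0.06 -0.06  1.85  0.62  1.43 -0.18] 1.28 True
[ 0.05 -0.08  1.8   0.44  1.41 -0.02] 1.39 True
[ 0.17 -0.06  1.74  0.26  1.42  0.13] 1.44 True
[ 0.29 -0.01  1.67  0.09  1.45  0.28] 1.41 True
[ 0.4   0.07  1.6  -0.08  1.51  0.4 ] 1.32 True
[ 0.5   0.16  1.52 -0.23  1.59  0.51] 1.19 True
[ 0.59  0.27  1.43 -0.36  1.68  0.59] 1.07 True
[ 0.66  0.39  1.35 -0.48  1.78  0.64] 0.97 True
[ 0.72  0.52  1.26 -0.6   1.88  0.68] 1.0 True
366 133 263 256
```

View pics/m3.png

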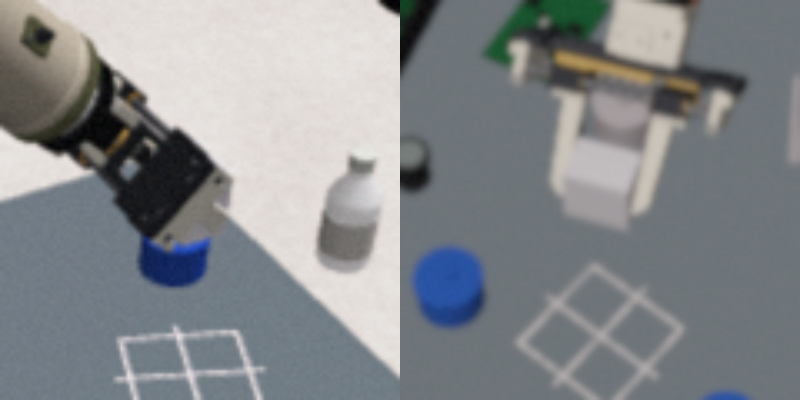

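The pictures show the spacer held firmly and level, with its plain closed face towards +y, so the hole faces −y as expected. Next I pitch it by 90°.

{"method": "carry_out", "body": {"rows": [[0,0,0,0,-10,0],[0,0,0,0,-20,0],[0,0,0,0,-30,0],[0,0,0,0,-40,0],[0,0,0,0,-50,0],[0,0,0,0,-60,0],[0,0,0,0,-70,0],[0,0,0,0,-80,0],[0,0,0,0,-90,0],[0,0,0,0,-90,0]]}}

```text
t: 15.48
tool_pos: [0.5026, 0.2342, 0.1927]
orientation: [1.753, 1.763, -0.745]
force: [-0.3, -0.3, -3.3]
opening: 0.0554
gripper_force: 30.0
```

Run:
```python
from rows import *
st=robot.read_state();print(st['t'],st['opening'],st['tool_pos'],st['force'],st['q'].round(2))
R0=Ro.from_rotvec(st['orientation']).as_matrix();print(R0.round(3))
a=robot.read_camera('scene');im=robot.read_camera('side')
p0=st['tool_pos']
u,v=np.round(proj('scene',[p0])[0]).astype(int);u2,v2=np.round(proj('side',[p0])[0]).astype(int)
cr=lambda i,u,v:cv2.resize(i[max(v-60,0):v+60,max(u-60,0):u+60],(400,400))
save(np.concatenate([cr(a,u,v),cr(im,u2,v2)],1),'m4.png')
for z in(.05,.0117,.0107):
  print(z,rel(st,[.4985,.257-.0113,z],R0).round(4))
```

```text
15.475 0.05543073040699187 [0.50264836 0.23420377 0.19270497] [-0.27324522 -0.32221567 -3.34639089] [ 0.71  0.52  1.27 -0.6   1.88  0.68]
[[-0.008  1.    -0.007]
 [ 0.702  0.001 -0.712]
 [-0.712 -0.011 -0.702]]
0.05 [ 0.1098 -0.0026  0.092   0.      0.      0.    ]
0.0117 [ 0.137  -0.0022  0.1189  0.      0.      0.    ]
0.0107 [ 0.1377 -0.0022  0.1196  0.      0.      0.    ]
```

View pics/m4.png

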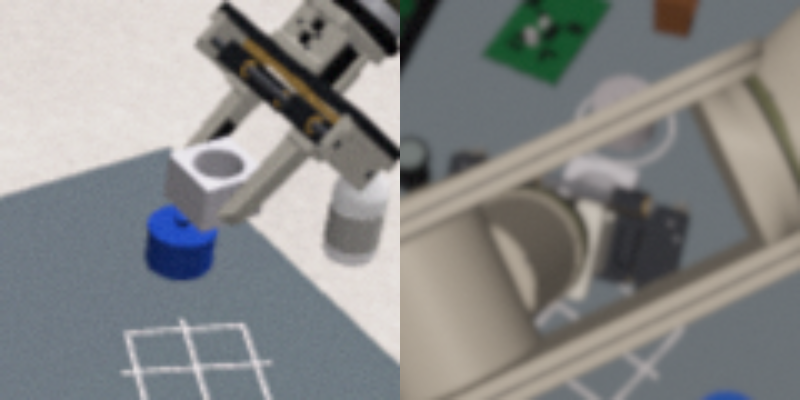

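The hole clearly faces up (scene crop, at (220,162)), and the block is level in the grip. Now I lower it onto the crosshair spot.

{"method": "carry_out", "body": {"rows": [[0.02,-0.001,0.018,0,0,0],[0.05,-0.002,0.042,0,0,0],[0.08,-0.002,0.067,0,0,0],[0.1,-0.002,0.085,0,0,0],[0.115,-0.002,0.099,0,0,0],[0.126,-0.002,0.109,0,0,0],[0.132,-0.002,0.1145,0,0,0],[0.132,-0.002,0.1145,0,0,0]]}}

```text
t: 16.58
tool_pos: [0.5029, 0.2475, 0.0251]
orientation: [1.76, 1.76, -0.729]
force: [0.1, 1.2, -2.1]
opening: 0.0559
gripper_force: 30.0
```

Run:
```python
from rows import *
st=robot.read_state();print(st['t'],st['opening'],st['tool_pos'],st['force'],st['wrist_torque'])
R0=Ro.from_rotvec(st['orientation']).as_matrix();print(R0.round(3))
print(rel(st,st['tool_pos']-[0,0,.001],R0)[:3])
```

```text
16.575 0.05588994317231548 [0.50291902 0.24749296 0.02510841] [ 0.06606775  1.19716454 -2.05341449] [ 0.65330128 -0.05980892 -0.01952921]
[[-0.     1.    -0.   ]
 [ 0.707  0.    -0.707]
 [-0.707 -0.    -0.707]]
[7.07157210e-04 8.10315348e-08 7.07056344e-04]
```

{"method": "carry_out", "body": {"rows": [[0.002,-0.002,0.002,0,0,0],[0.005,-0.004,0.005,0,0,0],[0.007,-0.004,0.007,0,0,0],[0.0085,-0.004,0.0085,0,0,0],[0.0085,-0.004,0.0085,0,0,0]]}}

```text
t: 17.2
tool_pos: [0.4988, 0.2473, 0.013]
orientation: [1.76, 1.76, -0.729]
force: [-0.5, 0.5, -2.3]
opening: 0.0557
gripper_force: 30.0
```

{"method": "carry_out", "body": {"rows": [[0.0007,0,0.0007,0,0,0],[0.0011,0,0.0011,0,0,0],[0.0011,0,0.0011,0,0,0]]}}

```text
t: 17.58
tool_pos: [0.4989, 0.2475, 0.0116]
orientation: [1.76, 1.76, -0.729]
force: [0.4, 0.9, -2.6]
opening: 0.0562
gripper_force: 30.0
```

{"method": "carry_out", "body": {"rows": [[0.0005,0,0.0005,0,0,0],[0.001,0,0.001,0,0,0],[0.001,0,0.001,0,0,0]]}}

```text
t: 17.95
tool_pos: [0.4988, 0.2474, 0.0101]
orientation: [1.76, 1.76, -0.729]
force: [-1.1, 0.3, -2.0]
opening: 0.0558
gripper_force: 30.0
```

{"method": "carry_out", "body": {"rows": [[0.0005,0,0.0005,0,0,0],[0.001,0,0.001,0,0,0],[0.001,0,0.001,0,0,0]]}}

```text
t: 18.32
tool_pos: [0.4989, 0.2475, 0.0094]
orientation: [1.76, 1.759, -0.729]
force: [-2.4, 0.1, 4.9]
opening: 0.0558
gripper_force: 30.0
```

{"method": "carry_out", "body": {"rows": [[0,0,0,0,0,0],[0,0,0,0,0,0],[0,0,0,0,0,0],[0,0,0,0,0,0]], "jaw": 0}}

```text
t: 18.82
tool_pos: [0.4989, 0.2474, 0.0087]
orientation: [1.76, 1.76, -0.729]
force: [1.3, -1.2, -0.3]
opening: 0.0903
gripper_force: 0.0
```

{"method": "carry_out", "body": {"rows": [[0,0,-0.02,0,0,0],[0,0,-0.06,0,0,0],[0,0,-0.11,0,0,0],[0,0,-0.15,0,0,0],[0,0,-0.18,0,0,0],[0,0,-0.18,0,0,0]]}}

```text
t: 19.58
tool_pos: [0.4994, 0.3777, 0.1389]
orientation: [1.761, 1.762, -0.721]
force: [-0.1, 0.4, -0.2]
opening: 0.0927
gripper_force: 0.0
```

{"method": "carry_out", "body": {"rows": [[0,0,0,0,10,0],[0,0,0,0,20,0],[0,0,0,0,30,0],[0,0,0,0,40,0],[0,0,0,0,45,0],[0,0,0,0,45,0],[0,0,0,0,45,0]]}}

```text
t: 20.45
tool_pos: [0.4984, 0.3743, 0.1354]
orientation: [2.221, 2.22, -0.004]
force: [-0.8, -0.7, 0.2]
opening: 0.0929
gripper_force: 0.0
```

Run:
```python
from rows import *
st=robot.read_state();print(st['t'],st['opening'],st['tool_pos'],st['force'],st['q'].round(2))
R0=Ro.from_rotvec(st['orientation']).as_matrix();print(R0.round(3))
P=[]
for n in('scene','side','wrist'):
    im=robot.read_camera(n);save(im,n+'5.png')
    for t,z in(('spacer',.02),('bore_floor',.012)):
      for o in robot.outline_of(n,t)[:3]:
        v,u=np.nonzero(o['pixels']);c=np.array([u.mean(),v.mean()]);print(n,t,c.round(),o['conf'],len(u),im[o['pixels']].mean(0).round(),ray(n,[c],z,st)[0].round(4))
        if n=='wrist' or abs(ray(n,[c],z,st)[0][1]-.257)<.05: P.append((n,c))
a=cv2.imread('pics/scene5.png');w=cv2.imread('pics/wrist5.png')
u,v=np.round(proj('scene',[[.499,.257,.02]])[0]).astype(int)
cv2.imwrite('pics/m5.png',np.concatenate([cv2.resize(a[v-40:v+40,u-40:u+40],(400,420)),cv2.resize(w,(400,420))],1))
```

```text
20.45 0.09285000162947385 [0.49841744 0.37431501 0.13538919] [-0.75663181 -0.65130359  0.21398193] [ 0.56  0.25  1.51 -0.    1.39  0.56]
[[ 0.     1.    -0.001]
 [ 1.    -0.    -0.002]
 [-0.002 -0.001 -1.   ]]
scene spacer [364. 180.] 0.89 502 [150. 147. 154.] [0.4949 0.2604 0.02  ]
scene spacer [244. 233.] 0.63 603 [75. 45. 29.] [ 0.5381 -0.1387  0.02  ]
scene spacer [217. 261.] 0.59 662 [178.  92.  46.] [ 0.5958 -0.2348  0.02  ]
scene bore_floor [377. 246.] 0.43 294 [55. 59. 61.] [0.7246 0.1545 0.012 ]
scene bore_floor [364. 179.] 0.41 510 [151. 148. 154.] [0.4865 0.2666 0.012 ]
side spacer [255. 301.] 0.39 17 [148. 143. 146.] [0.5127 0.2897 0.02  ]
side bore_floor [256. 301.] 0.4 17 [145. 141. 143.] [0.5121 0.2863 0.012 ]
wrist spacer [281. 308.] 0.94 2111 [150. 146. 145.] [0.4987 0.2627 0.02  ]
```

View pics/m5.png

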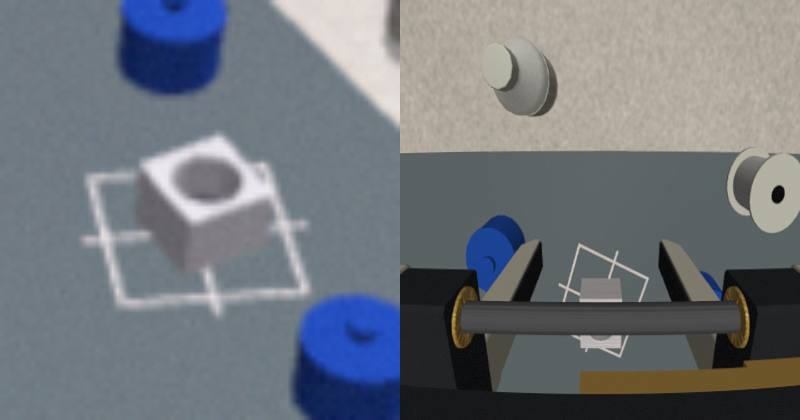

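The spacer stands hole-up on the crosshair (scene crop at (205,185) shows the open bore, beside the crosshair square), at about (0.499, 0.259). Next I put one finger of the open gripper over the hole.

{"method": "carry_out", "body": {"rows": [[-0.03,-0.014,0,0,0,0],[-0.06,-0.028,0,0,0,0],[-0.09,-0.042,0.01,0,0,0],[-0.108,-0.05,0.03,0,0,0],[-0.115,-0.052,0.055,0,0,0],[-0.115,-0.052,0.075,0,0,0],[-0.115,-0.052,0.083,0,0,0],[-0.115,-0.052,0.083,0,0,0]]}}

```text
t: 21.9
tool_pos: [0.4467, 0.2597, 0.0529]
orientation: [-2.221, -2.222, 0.001]
force: [0.3, -0.1, -0.1]
opening: 0.093
gripper_force: 0.0
```

Run:
```python
from rows import *
st=robot.read_state();print(st['t'],st['opening'],st['tool_pos'],st['force'])
a=robot.read_camera('scene');b=robot.read_camera('side')
c=lambda n,i:(lambda u,v:cv2.resize(i[v-40:v+40,u-40:u+40],(400,400),interpolation=2))(*np.round(proj(n,[[.499,.257,.04]])[0]).astype(int))
save(np.concatenate([c('scene',a),c('side',b)],1),'m6.png')
```

```text
21.9 0.09299693965272528 [0.44667324 0.25972913 0.05292337] [ 0.25879067 -0.13437845 -0.1440745 ]
```

View pics/m6.png

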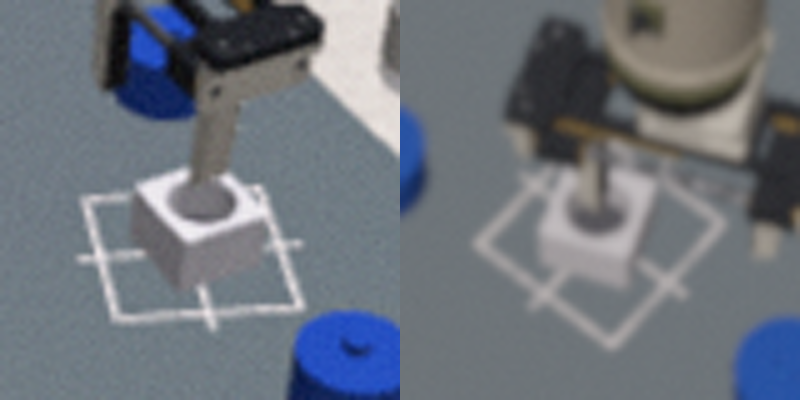

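The finger sits over the bore in both views (scene crop (205,180), side crop (595,200)). I go down slowly.

{"method": "carry_out", "body": {"rows": [[0,0,0.007,0,0,0],[0,0,0.013,0,0,0],[0,0,0.017,0,0,0],[0,0,0.019,0,0,0]]}}

```text
t: 22.5
tool_pos: [0.4466, 0.2596, 0.0336]
orientation: [-2.221, -2.221, 0.001]
force: [-0.1, -0.5, -0.7]
opening: 0.0927
gripper_force: 0.0
```

{"method": "carry_out", "body": {"rows": [[0,0,0.006,0,0,0],[0,0,0.011,0,0,0],[0,0,0.016,0,0,0],[0,0,0.018,0,0,0],[0,0,0.0185,0,0,0],[0,0,0.0185,0,0,0]]}}

```text
t: 23.25
tool_pos: [0.447, 0.2598, 0.0157]
orientation: [2.221, 2.221, 0.0]
force: [0.6, -0.1, 0.6]
opening: 0.0928
gripper_force: 0.0
```

{"method": "carry_out", "body": {"rows": [[0,0,0.001,0,0,0],[0,0,0.002,0,0,0],[0,0,0.003,0,0,0],[0,0,0.003,0,0,0]]}}

```text
t: 23.75
tool_pos: [0.4468, 0.2597, 0.0125]
orientation: [-2.221, -2.221, 0.0]
force: [1.0, -0.5, -0.3]
opening: 0.0929
gripper_force: 0.0
```

{"method": "carry_out", "body": {"rows": [[0,0,0.0007,0,0,0],[0,0,0.0012,0,0,0],[0,0,0.0012,0,0,0]]}}

```text
t: 24.12
tool_pos: [0.447, 0.2598, 0.0122]
orientation: [2.221, 2.221, 0.0]
force: [-4.6, -2.3, 9.4]
opening: 0.0935
gripper_force: 4.6
```

A 9 N contact at z = 12.2 mm, exactly the expected height of the bore floor, so the finger touched bottom. Next I raise and regrasp from outside.

{"method": "carry_out", "body": {"rows": [[0,0,-0.01,0,0,0],[0,0,-0.025,0,0,0],[0,0,-0.05,0,0,0],[0,0,-0.07,0,0,0],[0,0.02,-0.075,0,0,0],[0,0.045,-0.075,0,0,0],[0,0.0525,-0.075,0,0,0],[0,0.0525,-0.075,0,0,0]]}}

```text
t: 25.12
tool_pos: [0.4993, 0.2596, 0.0866]
orientation: [-2.222, -2.221, 0.0]
force: [-1.0, -0.1, -0.5]
opening: 0.0934
gripper_force: 0.0
```

Run:
```python
from rows import *
st=robot.read_state();print(st['t'],st['tool_pos'],st['force'])
for n in('scene','side'):
    im=robot.read_camera(n)
    g=im.astype(int);
    # fit hole-up block by top-face centre: white bright top
    for o in robot.outline_of(n,'spacer')[:3]:
        v,u=np.nonzero(o['pixels']);c=np.array([u.mean(),v.mean()]);print(n,c.round(1),o['conf'],len(u),ray(n,[c],.022)[0].round(4))
    save(im,n+'7.png')
u,v=np.round(proj('scene',[[.499,.257,.02]])[0]).astype(int);a=cv2.imread('pics/scene7.png')
cv2.imwrite('pics/m7.png',cv2.resize(a[v-40:v+40,u-40:u+40],(480,480),interpolation=2))
```

```text
25.125 [0.49931124 0.2596471  0.08656289] [-0.96658786 -0.1463245  -0.45822892]
scene [243.9 232.9] 0.93 591 [ 0.5387 -0.1388  0.022 ]
scene [364.  179.5] 0.86 519 [0.4966 0.2591 0.022 ]
scene [216.8 260.5] 0.83 628 [ 0.5958 -0.2352  0.022 ]
side [295.7 129.7] 0.7 626 [ 0.6191 -0.5038  0.022 ]
side [262.1 293.9] 0.57 432 [0.5005 0.2608 0.022 ]
```

View pics/m7.png

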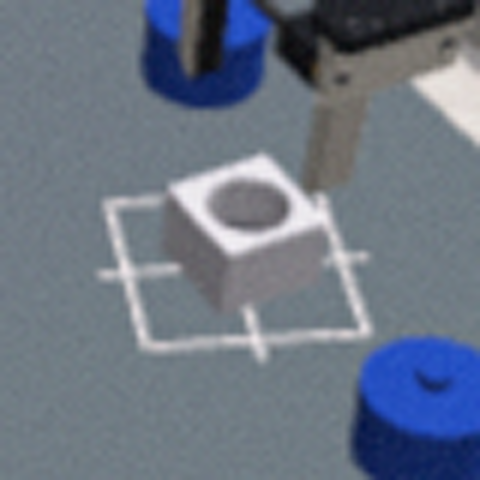

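The spacer stands unmoved with its hole up (crop centre about (245,225)). Now I lower around it and grasp.

{"method": "carry_out", "body": {"rows": [[0,0,0.02,0,0,0],[0,0,0.045,0,0,0],[0,0,0.063,0,0,0],[0,0,0.073,0,0,0],[0,0,0.0765,0,0,0],[0,0,0.0765,0,0,0]]}}

```text
t: 26.08
tool_pos: [0.4997, 0.2599, 0.0102]
orientation: [2.221, 2.221, 0.001]
force: [-0.4, -0.0, -0.4]
opening: 0.0929
gripper_force: 0.0
```

{"method": "carry_out", "body": {"rows": [[0,0,0,0,0,0],[0,0,0,0,0,0],[0,0,0,0,0,0],[0,0,0,0,0,0],[0,0,0,0,0,0],[0,0,0,0,0,0]], "jaw": 160, "force": 30}}

```text
t: 26.82
tool_pos: [0.4994, 0.2597, 0.01]
orientation: [2.221, 2.221, 0.0]
force: [-0.7, -1.1, 1.3]
opening: 0.0563
gripper_force: 30.0
```

{"method": "carry_out", "body": {"rows": [[0,0,-0.01,0,0,0],[-0.001,0,-0.03,0,0,0],[-0.002,-0.001,-0.055,0,0,0],[-0.0025,-0.001,-0.078,0,0,0],[-0.0025,-0.001,-0.092,0,0,0],[-0.0025,-0.001,-0.099,0,0,0],[-0.0025,-0.001,-0.1,0,0,0],[-0.0025,-0.001,-0.1,0,0,0],[-0.0025,-0.001,-0.1,0,0,0],[-0.0025,-0.001,-0.1,0,0,0]]}}

```text
t: 28.08
tool_pos: [0.498, 0.2571, 0.1092]
orientation: [-2.221, -2.221, 0.002]
force: [0.5, -0.1, -2.7]
opening: 0.0559
gripper_force: 30.0
```

Run:
```python
from rows import *
st=robot.read_state();print(st['t'],st['tool_pos'],st['force'],st['opening'],Ro.from_rotvec(st['orientation']).as_matrix().round(3).tolist())
a=robot.read_camera('scene');b=robot.read_camera('side')
u,v=np.round(proj('scene',[[.499,.257,.08]])[0]).astype(int)
save(np.concatenate([cv2.resize(a[max(v-50,0):v+60,u-55:u+55],(400,400),interpolation=2),cv2.resize(b[150:390,150:390],(400,400))],1),'m8.png')
```

```text
28.075 [0.49803563 0.25705956 0.10924278] [ 0.52077992 -0.11126882 -2.74686971] 0.05585595769280818 [[-0.0, 1.0, -0.001], [1.0, 0.0, -0.0], [-0.0, -0.001, -1.0]]
```

View pics/m8.png

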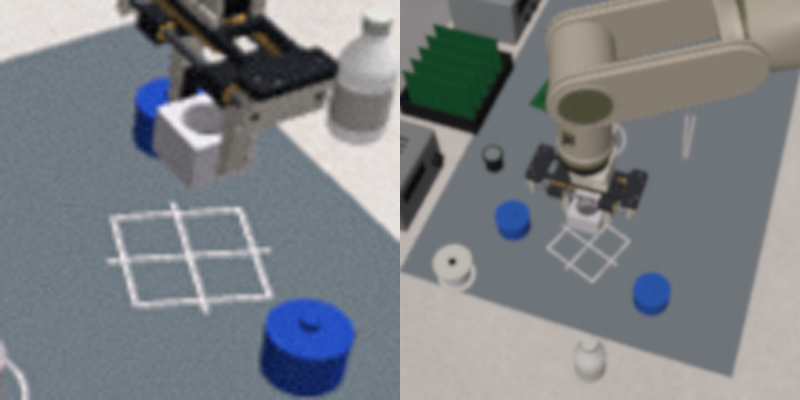

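The spacer is held level and hole-up about 10 cm above the crosshair. The bystanders visible in these crops (blue pots, bottle, spool, loupe) haven't moved. I'm handing the job in.

```bash
python3 -c "
from plant import robot
print(robot.close_job())"
```

```text
the job is handed in; nothing more can be done
None
```

The job is handed in: the pot was slid into the ring, the spacer was turned hole-up and its hole's bottom touched with a fingertip (about 9 N), and it is now held level and hole-up about 10 cm above the crosshair; the arm finished at about 28 s of the 72 s allowed.

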